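# Slide the top pocket template off the stack onto the marking stand

## Task

Slide the top plywood pocket template sideways off its stack onto the marking stand beside it, without lifting it and without shifting the templates below, and push it gently on until it presses against both bumpers of the end stop. Then nudge it across, gently again, until its long edge is flush against the side rail, and leave it lying there square and still by the bumpers. Leave the other things on the table alone.

Things in the scene. Friction and masses are not known exactly. Their poses are not given: they have to be found in the camera images.
- template_top: top one of four equal loose plywood plates in a stack: 96 mm wide (x), 130 mm long (y), 10 mm thick, 0.06 to 0.13 kg, both +y corners clipped by 10 mm at 45 degrees (76 mm straight edge left). Origin: centre of its underside, z up. Its +y end points to the stand; the straight -y edge to push is 65 mm from the origin. Its underside starts 60 mm above the table.
- template_2: the second template, of the same size, on which the top one lies; origin at the centre of its underside (its top is 10 mm above that). Templates are loose and may lie up to 2 mm and 0.02 rad askew of one another. A push on the edge of the top one alone does not move it.
- template_3: the third template, same size
- template_4: the lowest template, same size, lying on a fixed wooden riser (110 x 120 mm, 30 mm high)
- stand: fixed marking stand: box 160 mm (x) by 200 mm (y), 58 mm high, smooth grey top; origin: centre of its underside, z up, +y away from the stack. Its top is 2 mm lower than the underside of the top template at the start. A gap of 5 to 22 mm parts it from the stack; its y axis is within 0.1 rad of the templates'.
- rail: fixed straight aluminium side rail on the +x edge of the stand's top, 14 mm high and 14 mm wide, 190 mm long along y; origin on its inner face (the one that looks to the stand's -x), at mid-length and at the level of the stand's top; axes as the stand's. Origin at x = 66 mm, y = -5 mm in the stand's frame.
- stop: fixed block across the +y end of the stand's top, 100 mm (x) by 16 by 16 mm; origin: middle of its -y face, at the stand top's level, axes as the stand's. Two hard bumpers (13 mm wide, at x = -13 and 13 mm, 8 mm up) stick out of this face by 4 to 22 mm, both equally, set anew each time and not measured: find them by feel. A few newtons suffice; above 15 N the template is marked.
- spool: bystander: thread spool, 38 mm across, 50 mm high, origin under its centre
- cup: bystander: white open plastic cup, 72 mm across, 85 mm high, origin under its centre
- chalk_tin: bystander: round flat tin, 66 mm across, 30 mm high, origin under its centre
- spectacles: bystander: folded spectacles, about 125 x 60 mm, 6 mm high, origin under the bridge
Not all that is in view belongs to the job. What is shaped like the template_top but blue is not meant.

How it is judged:
By the outcome, as a careful person would: the job done as asked, in the order asked, and still so for the second after the job is handed in, with the robot touching nothing.
It also fails if it takes over 58 s, if anything falls off the work surface, if the arm or the gripper's body presses on something with over 40 N, if the wrist force passes 120 N, or if a joint passes its speed limit or range.

## Robot

A 6-joint arm with a two-finger parallel gripper is mounted at the origin on the work surface. World frame = base frame: x ahead of the robot, y to its left, z up, the work surface at z = 0. Lengths are in m, angles in rad, forces in N, time in s.
With the tool pointing down it reaches from about 0.375 to 0.975 m from the base axis. Payload 3.8 kg.
Tool frame: the origin (TCP) lies midway between the tips of the shut fingers; the grasp point (between the pads) lies 19 mm behind it; z points along the fingers, y is the direction in which the jaws open and shut (so a half turn about z gives the same grasp; the last joint's range is limited). The gripper opens to 85 mm and grips with 20 to 120 N. Pads are 22 mm wide; open, the fingers measure 114 mm over their backs; the gripper's body (76 mm by 85 mm) begins 54 mm behind the grasp point. The pads swing forward as they close: fully open they stand 13 mm farther back than shut.
Start: joints at [1.155, 0.264, 1.604, -0, 1.274, -0.037], TCP at [0.25, 0.627, 0.231] pointing down, gripper open.
Joint ranges: [-2.63, 2.63], [-0.94, 2.18], [0.31, 2.57], [-1.31, 4.45], [0, 2.66], [-2.55, 2.55]. Speed limits (rad/s): [2.57, 2.57, 3.14, 3.14, 3.14, 3.14].

## Interface

Orientations are given as a rotation vector (axis times angle).
In Python, from workcell import readout, read_camera, camera_params, bot gives the robot as it stands.
- The arm moves only by the tool apply_moves, never from a script. Its argument "plan" is a list that holds one entry, the list of rows, each a list of 7 numbers: the shift along the tool's x, y, z each as a share of 1000 mm, from -1 to 1, then the turn, a rotation vector about the tool's x, y, z each as a share of pi rad, from -1 to 1, then the gripper command: -1 is fully open, 1 is shut, values between are in proportion. A call has exactly 8 rows; each row is the pose to reach, as a shift and turn from the pose commanded when the call began, along the tool's axes at that moment, turning the shorter way round; what a row does not reach only later rows make up. A row lasts 1/12 s, in which the tool goes at most 41.7 mm and 7.16 degrees, less where a joint would pass 70% of its speed; a pose out of reach is approached as far as the arm can. A call with a number of a shift or a turn outside -1 to 1 is refused whole. A call with a gripper value outside its range is refused whole. The fingers move at their own pace and stop on an object; "force" is the grip in N (left out, the last holds). Time passes only in rows, so rows that repeat a pose let the fingers close, or fill a call up. It gives the time, the measured TCP pose, the force and the opening at its end, in the units of the state.
- readout.read_state(): the state, without advancing time (a new reading comes with each control period).
- read_camera(name): name is "scene" or "side" or "wrist"; returns the picture (480x640x3 uint8, red, green, blue); there is no depth.
- camera_params(name): a dict with "fovy" (degrees; the focal length in pixels is half the picture's height over the tangent of half this angle, whatever the lens; pixels are square), "cx", "cy" (the principal point, pixels), "rvec" (rotation vector, rad) and "tvec" (3), from world to camera coordinates, as OpenCV has them; the wrist camera has in their place "hand_eye" (4x4, takes a point from camera to tool coordinates, whose origin is the TCP and whose axes are the flange's). Camera axes: x right, y down, z forward; pixel columns grow to the right and rows downward; lengths in m; the calibration is good to about 2 mm. A picture is of the moment at which its call begins: read the wrist's pose just before it. camera_params takes no time and is no camera call.
- bot.finish_job(): hands the job in, once; it reports no verdict.
The state is a dict: "time": time; "q": joint angles; "joint_vel": joint speeds; "joint_torque": joint torques, N m; "tool_pos": TCP position; "tcp_rot": TCP orientation; "wrist_force": force on the tool from outside, world axes, zero at the start; "torque": the same for the moment, N m; "width": opening from 0.0 (shut) to 1.0 (fully open).
Only numpy, scipy, OpenCV 4.12 (cv2) and the standard library are available. Lean on these libraries where they do the work, as an engineer would, in place of code of your own. Each camera call takes 0.05 s, during which the arm holds its last target.

## Working session

There is one attempt and no reset: what is moved stays moved. The work goes in short steps, Python scripts to look and compute and a tool call to move; the robot and the scene stay as the last step left them, time stands still between calls to the robot, and variables do not carry over. Pictures are saved under pics/ and viewed, and the job is handed in when it is done.

Besides the shell and the picture viewer there is one more tool, called after "Request:" as a command line: name --argument value ..., lists and objects as JSON in quotes. apply_moves: Moves the arm, as the interface text tells. Shift numbers are shares of 1000 mm and turn numbers shares of pi rad, none past 1 either way. Its arguments: {"type":"object","properties":{"plan":{"type":"array","items":{"type":"array","items":{"type":"array","items":{"type":"number","minimum":-1,"maximum":1}}}},"force":{"type":"number"}},"required":["plan"]}

```bash
ls; mkdir -p pics; python3 - <<'E'
from workcell import readout, read_camera, camera_params, bot
import cv2
print(readout.read_state())
for n in ("scene","side","wrist"):
    print(n,camera_params(n))
    cv2.imwrite(f"pics/{n}0.png",read_camera(n)[:,:,::-1])
E
```

```text
pics
{'time': 0.0, 'q': array([ 1.15510979e+00,  2.64773586e-01,  1.60540557e+00, -3.61724109e-05,
        1.27369864e+00, -3.69091247e-02]), 'joint_vel': array([ 0.00140902,  0.00118639,  0.00064298,  0.00123439,  0.00023343,
       -0.00072254]), 'joint_torque': array([ 1.27993637e-03, -5.15111697e+01, -3.67319798e+01, -4.59802948e-05,
        1.29081256e-02,  3.37111651e-06]), 'tool_pos': array([0.24932127, 0.62646244, 0.22993121]), 'tcp_rot': array([-0.59132479, -3.08495016,  0.00350963]), 'wrist_force': array([0.34594642, 0.76689851, 0.44301572]), 'torque': array([ 0.02713788,  0.01269924, -0.03456395]), 'width': 0.9960861906212428}
scene {'fovy': 53.89371513655155, 'cx': 323.3875748944193, 'cy': 241.8388694384246, 'rvec': array([ 1.08533306,  2.18439884, -1.1537882 ]), 'tvec': array([ 0.41290758, -0.1488634 ,  1.33250538])}
side {'fovy': 53.859307481544, 'cx': 319.6143561312254, 'cy': 232.0234032461092, 'rvec': array([ 2.11852223, -0.47739354,  0.25041295]), 'tvec': array([-0.53161558,  0.12517883,  1.02452179])}
wrist {'fovy': 58.00214804669417, 'cx': 319.66302567427175, 'cy': 240.43918113107628, 'hand_eye': array([[ 1.82976681e-04, -9.58408496e-01, -2.85399932e-01,
         7.27738651e-02],
       [ 9.99999862e-01,  3.15907376e-04, -4.19732609e-04,
        -2.09806677e-04],
       [ 4.92435242e-04, -2.85399816e-01,  9.58408422e-01,
        -1.42509792e-01],
       [ 0.00000000e+00,  0.00000000e+00,  0.00000000e+00,
         1.00000000e+00]])}
```

View pics/scene0.png

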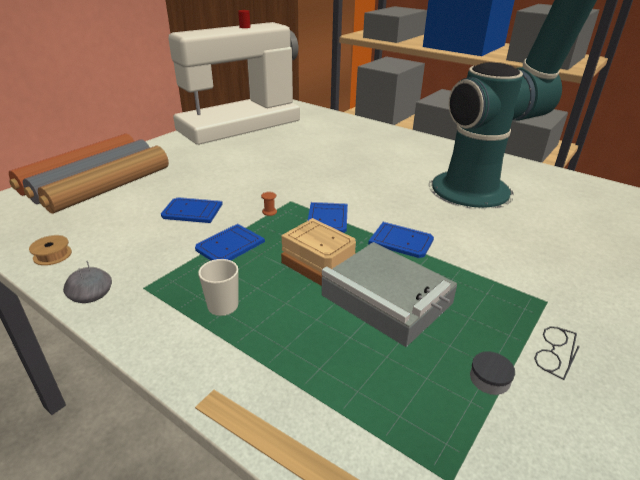

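View pics/side0.png

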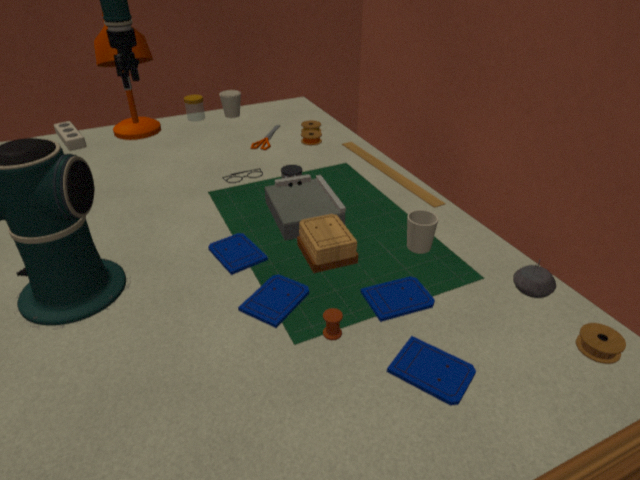

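View pics/wrist0.png

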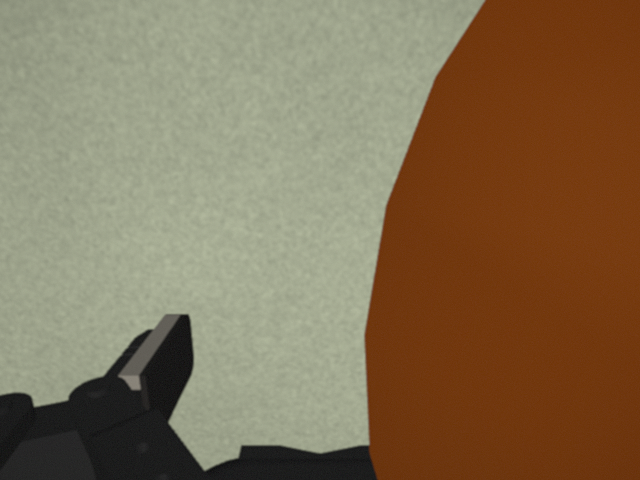

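The scene view has the tan stack at about (318,243), with the grey stand beside it at (388,287). The rail is on the stand's near side and the stop block with its bumpers at (432,298). Four blue plates at (192,210), (230,243), (328,215) and (401,239) are decoys. The tan plate on the stack at the stand is the one that fits the description. I'll enlarge it to confirm.

```bash
cat > h.py <<'E'
import numpy as np, cv2
from scipy.spatial.transform import Rotation as R
from workcell import readout, read_camera, camera_params, bot
def cam(name,st=None):
    p=camera_params(name); f=240/np.tan(np.radians(p["fovy"])/2)
    K=np.array([[f,0,p["cx"]],[0,f,p["cy"]],[0,0,1]])
    if name=="wrist":
        T=np.eye(4);T[:3,:3]=R.from_rotvec(st["tcp_rot"]).as_matrix();T[:3,3]=st["tool_pos"]
        M=T@p["hand_eye"]; Rc=M[:3,:3].T; t=-Rc@M[:3,3]
    else: Rc=R.from_rotvec(p["rvec"]).as_matrix(); t=p["tvec"]
    return K,Rc,t
def ray(c,px,z):
    K,Rc,t=c; d=Rc.T@np.linalg.inv(K)@np.array([px[0],px[1],1.]); o=-Rc.T@t
    return o+d*(z-o[2])/d[2]
def proj(c,X):
    K,Rc,t=c; v=K@(Rc@np.asarray(X,float)+t); return v[:2]/v[2]
E
python3 - <<'E'
from h import *
a=cv2.imread("pics/scene0.png")[195:345,270:470]; cv2.imwrite("pics/s0c.png",cv2.resize(a,None,fx=4,fy=4,interpolation=cv2.INTER_CUBIC))
a=cv2.imread("pics/side0.png")[160:285,255:365]; cv2.imwrite("pics/d0c.png",cv2.resize(a,None,fx=4.8,fy=4.8,interpolation=cv2.INTER_CUBIC))
E
```

```text
(no output)
```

View pics/s0c.png

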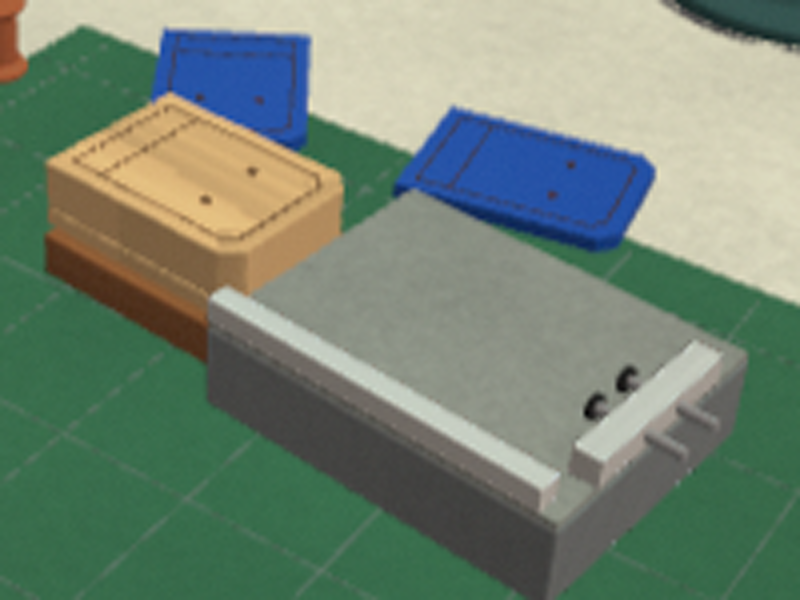

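View pics/d0c.png

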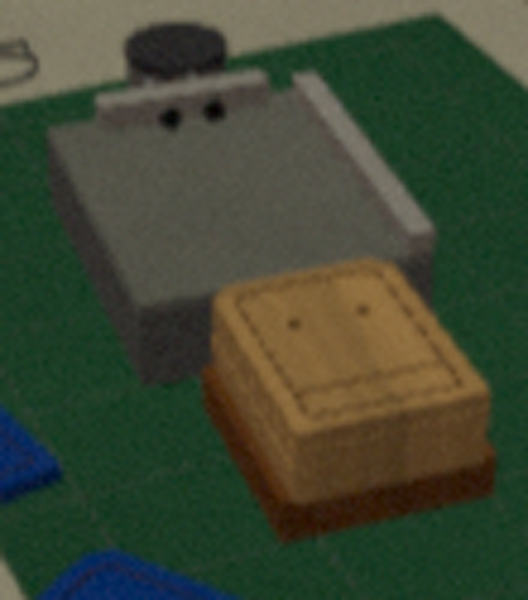

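The crop confirms it: the tan plate at scene crop (200,170) has its clipped corners facing the stand. Now I'll measure positions.

```bash
python3 - <<'E'
from h import *
c=cam("scene"); s=lambda u,v:(270+u/4-.4,195+v/4-.4)
d=cam("side"); e=lambda u,v:(255+u/4.8-.4,160+v/4.8-.4)
def P(n,p,z,c=c): print(n,np.round(ray(c,p,z)[:2],4))
P("top -x-y?",s(170,95),.07);P("top +x-y",s(48,162),.07)
P("clipL",s(213,253),.07);P("clip R",s(342,183),.07);P("clip b",s(247,250),.07);P("clip c",s(335,168),.07)
P("side L-y",e(296,432),.07,d);P("side R-y",e(488,390),.07,d);P("side ltop",e(215,300),.07,d);P("side ltop2",e(232,288),.07,d)
P("stand far-left",s(413,192),.058);P("stand far-right",s(745,352),.058);P("stand near right",s(556,525),.058)
P("stand far bottom",s(550,600),0)
P("rail end top outer L",s(210,297),.072);P("rail in L",s(232,290),.072);P("rail in R",s(557,478),.072)
P("stop front top near",s(578,445),.074);P("stop front top far",s(697,343),.074)
P("side stand L",e(48,130),.058,d);P("side stand near L",e(145,308),.058,d)
P("side rail near in top",e(412,238),.072,d);P("side rail far in",e(293,78),.072,d)
P("tin",(492,355),.03);P("cup",(219,268),.085);P("spool",(269,196),.05)
E
```

```text
top -x-y? [ 0.4964 -0.179 ]
top +x-y [ 0.5899 -0.1873]
clipL [ 0.602  -0.0708]
clip R [ 0.5111 -0.0553]
clip b [ 0.5897 -0.0592]
clip c [ 0.5015 -0.066 ]
side L-y [ 0.4953 -0.1796]
side R-y [ 0.5898 -0.1879]
side ltop [ 0.5061 -0.0619]
side ltop2 [ 0.5181 -0.0554]
stand far-left [ 0.4795 -0.0307]
stand far-right [0.4983 0.163 ]
stand near right [0.656  0.1474]
stand far bottom [0.6412 0.1444]
rail end top outer L [ 0.6336 -0.0492]
rail in L [ 0.6228 -0.0442]
rail in R [0.6448 0.14  ]
stop front top near [0.623  0.1382]
stop front top far [0.5264 0.1487]
side stand L [0.4984 0.1614]
side stand near L [ 0.4787 -0.0362]
side rail near in top [ 0.6193 -0.0542]
side rail far in [0.6398 0.1348]
tin [0.6045 0.2771]
cup [ 0.7618 -0.1891]
spool [ 0.4511 -0.3488]
```

The measurements agree across both views. The template yaw is about -0.095 and the stand yaw about -0.105, with the template centred near stand x = 0. Next I'll move over the stack for a wrist view.

Request:
apply_moves --plan '[[[-0.015,-0.013,-0.01,0,0,0.01,0.3],[-0.04,-0.035,-0.02,0,0,0.035,0.3],[-0.07,-0.06,-0.03,0,0,0.07,0.3],[-0.1,-0.087,-0.04,0,0,0.105,0.3],[-0.13,-0.113,-0.05,0,0,0.14,0.3],[-0.16,-0.14,-0.06,0,0,0.175,0.3],[-0.19,-0.166,-0.07,0,0,0.21,0.3],[-0.22,-0.193,-0.08,0,0,0.245,0.3]]]'

```text
time: 0.82
tool_pos: [0.3829, 0.3646, 0.3114]
tcp_rot: [-1.713, -2.633, 0.0]
wrist_force: [1.1, -0.6, 1.0]
width: 0.351
```

Request:
apply_moves --plan '[[[-0.04,0.002,-0.002,0,0,0.03,0.3],[-0.08,0.004,-0.005,0,0,0.06,0.3],[-0.12,0.007,-0.007,0,0,0.09,0.3],[-0.16,0.009,-0.01,0,0,0.12,0.3],[-0.2,0.011,-0.012,0,0,0.15,0.3],[-0.24,0.013,-0.015,0,0,0.164,0.3],[-0.28,0.015,-0.018,0,0,0.164,0.3],[-0.315,0.018,-0.02,0,0,0.164,0.3]]]'

```text
time: 1.48
tool_pos: [0.5287, 0.084, 0.3315]
tcp_rot: [2.323, 2.114, 0.0]
wrist_force: [-0.5, -0.3, -0.1]
width: 0.349
```

Request:
apply_moves --plan '[[[-0.025,0,0,0,0,0,0.3],[-0.04,0,0,0,0,0,0.3],[-0.05,0,0,0,0,0,0.3],[-0.055,0,0,0,0,0,0.3],[-0.055,0,0,0,0,0,0.3],[-0.055,0,0,0,0,0,0.3],[-0.055,0,0,0,0,0,0.3],[-0.055,0,0,0,0,0,0.3]]]'

```text
time: 2.15
tool_pos: [0.523, 0.0328, 0.3313]
tcp_rot: [-2.32, -2.117, -0.0]
wrist_force: [0.5, -0.2, 0.6]
width: 0.352
```

```bash
python3 - <<'E'
from h import *
s=readout.read_state(); im=read_camera("wrist")[:,:,::-1]
import pickle; pickle.dump(s,open("w1.pkl","wb")); cv2.imwrite("pics/w1.png",im)
print(s["time"],s["tool_pos"],s["tcp_rot"],s["wrist_force"],s["q"])
E
```

```text
2.15 [0.5230225  0.03282199 0.33129748] [-2.32047959e+00 -2.11745894e+00 -4.12284364e-04] [ 0.46220808 -0.16518347  0.57273687] [ 1.49178010e-02 -7.14997827e-02  1.78782724e+00  3.38020537e-04
  1.42521076e+00  1.06298254e-01]
```

View pics/w1.png

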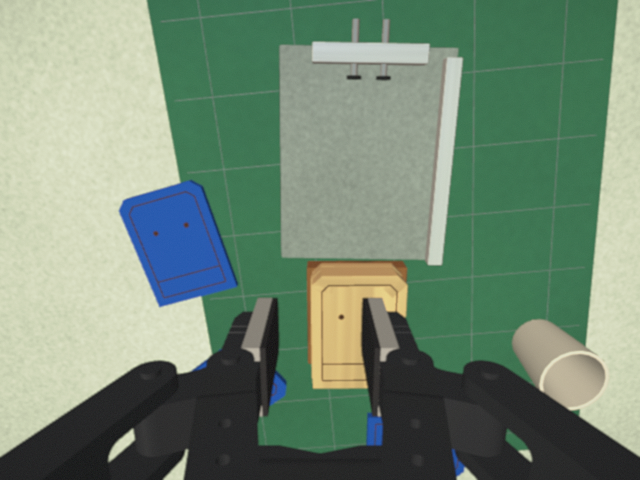

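The wrist view shows the stand at (280-460, 45-262), the bumper tips at (354,77) and (383,77), the rail's inner face at x≈430-445, and the template at (310-407, 262-388).

```bash
python3 - <<'E'
from h import *
a=cv2.imread("pics/w1.png")
cv2.imwrite("pics/w1a.png",cv2.resize(a[30:130,270:470],None,fx=4,fy=4,interpolation=cv2.INTER_CUBIC))
cv2.imwrite("pics/w1b.png",cv2.resize(a[240:400,270:450],None,fx=3.75,fy=3.75,interpolation=cv2.INTER_CUBIC))
E
```

```text
(no output)
```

View pics/w1a.png

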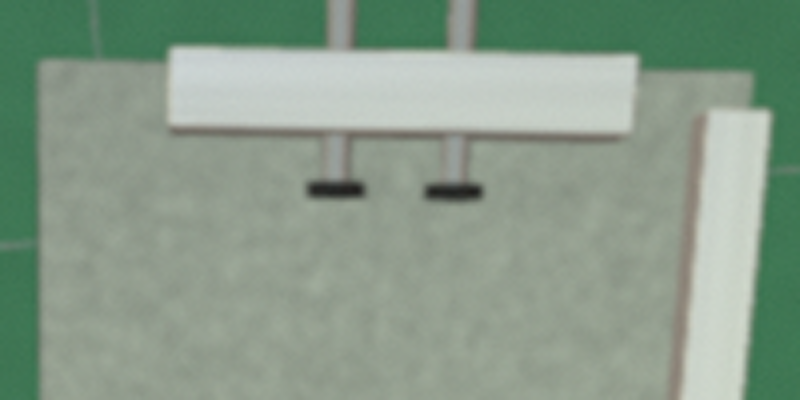

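View pics/w1b.png

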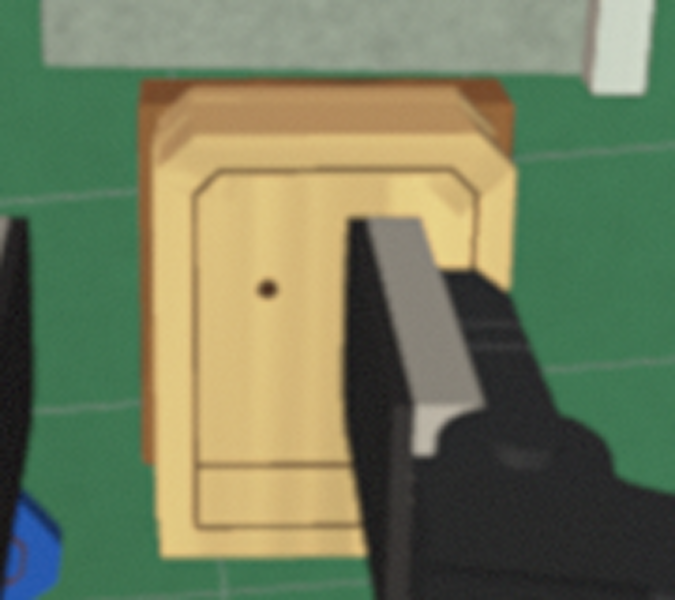

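```bash
python3 - <<'E'
from h import *
import pickle; st=pickle.load(open("w1.pkl","rb")); c=cam("wrist",st)
a=lambda u,v:(270+u/4-.4,30+v/4-.4); b=lambda u,v:(270+u/3.75-.4,240+v/3.75-.4)
pts=dict(sFL=(a(38,62),.058),sFR=(a(753,72),.058),sNL=(b(42,65),.058),sNR=(b(585,74),.058),
 stopL=(a(168,130),.074),stopR=(a(632,134),.074),bL=(a(335,197),.066),bR=(a(454,199),.066),
 railF=(a(707,110),.072),railN=(b(592,95),.072),
 tNL=(b(160,557),.07),tNm=(b(360,557),.07),tFL=(b(157,168),.07),tFl2=(b(190,134),.07),tFr2=(b(478,138),.07),tFR=(b(516,168),.07),tR=(b(511,290),.07))
W={k:ray(c,*v)[:2] for k,v in pts.items()}
for k in W: print(k,np.round(W[k],4))
f=lambda p,q:np.arctan2(*(W[q]-W[p])[::-1])
print("stand yaw",f("sNL","sFL")-np.pi/2,f("sNL","sNR"),f("sFL","sFR"),f("railN","railF")-np.pi/2,f("stopL","stopR"),f("bL","bR"))
print("tmpl yaw",f("tNL","tFL")-np.pi/2,f("tNL","tNm"),f("tFl2","tFr2"),f("tR","tFR")-np.pi/2)
cs=(W["sFL"]+W["sFR"]+W["sNL"])/3
th=-.103
ex=np.array([np.cos(th),np.sin(th)]);ey=np.array([-ex[1],ex[0]])
S=W["sFL"]+.08*ex-.1*ey; S2=W["sNL"]+.08*ex+.1*ey;S3=W["sFR"]-.08*ex-.1*ey
print(S,S2,S3); S=(S+S2+S3)/3; 
for k in W: d=W[k]-S; print(k,np.round([d@ex*1e3,d@ey*1e3],1))
E
```

```text
sFL [0.4988 0.1641]
sFR [0.656  0.1477]
sNL [ 0.4772 -0.0322]
sNR [ 0.6233 -0.0482]
stopL [0.5262 0.146 ]
stopR [0.6253 0.1361]
bL [0.5615 0.1297]
bR [0.5877 0.1269]
railF [0.6419 0.1396]
railN [ 0.6219 -0.049 ]
tNL [ 0.4952 -0.1804]
tNm [ 0.5527 -0.1857]
tFL [ 0.506 -0.06 ]
tFl2 [ 0.5157 -0.0511]
tFr2 [ 0.5919 -0.0592]
tFR [ 0.6017 -0.0687]
tR [ 0.5991 -0.1046]
stand yaw -0.1092885519913005 -0.10861924951528722 -0.10416496723964505 -0.10570598678203025 -0.09929697675786156 -0.10704770977678352
tmpl yaw -0.08948906080059071 -0.09098018430230205 -0.10595024310947833 -0.07157091359853252
[0.56807167 0.05644969] [0.56708753 0.05901161] [0.56615771 0.05646238]
sFL [-79.   99.2]
sFR [79.1 99.1]
sNL [-80.2 -98.3]
sNR [ 66.8 -99.1]
stopL [-49.8  84. ]
stopR [49.8 84.4]
bL [-13.   71.5]
bR [13.3 71.4]
railF [65.9 89.6]
railN [  65.4 -100.1]
tNL [ -47.1 -243.9]
tNm [  10.7 -243.2]
tFL [ -48.7 -123. ]
tFl2 [ -40.  -113.1]
tFr2 [  36.6 -113.3]
tFR [  47.3 -121.8]
tR [  48.5 -157.8]
```

Request:
apply_moves --plan '[[[-0.03,0.005,0.01,0,0,0,0.3],[-0.068,0.01,0.025,0,0,0,0.3],[-0.106,0.016,0.04,0,0,0,0.3],[-0.144,0.022,0.055,0,0,0,0.3],[-0.18,0.028,0.07,0,0,0,0.3],[-0.212,0.033,0.09,0,0,0,0.3],[-0.235,0.037,0.115,0,0,0,0.3],[-0.2385,0.037,0.15,0,0,0,0.3]]]'

```text
time: 2.87
tool_pos: [0.5403, -0.2135, 0.1832]
tcp_rot: [2.319, 2.108, 0.003]
wrist_force: [1.0, 0.3, 0.7]
width: 0.349
```

Request:
apply_moves --plan '[[[0,0,0.03,0,0,0,0.3],[0,0,0.055,0,0,0,0.3],[0,0,0.075,0,0,0,0.3],[0,0,0.09,0,0,0,0.3],[0,0,0.1,0,0,0,0.3],[0,0,0.1,0,0,0,0.3],[0,0,0.1,0,0,0,0.3],[0,0,0.1,0,0,0,0.3]]]'

```text
time: 3.53
tool_pos: [0.5389, -0.2093, 0.0826]
tcp_rot: [2.32, 2.115, 0.001]
wrist_force: [0.1, -0.6, 0.1]
width: 0.354
```

```bash
cat > fr.py <<'E'
from h import *
S=np.array([.5671,.0573]);th=-.105
ex=np.array([np.cos(th),np.sin(th)]);ey=np.array([-ex[1],ex[0]])
def stat():
    s=readout.read_state(); d=s["tool_pos"][:2]-S; a=s["tcp_rot"]; al=np.arctan2(a[1],a[0]); 
    if a[1]<0: al+=np.pi
    F=s["wrist_force"]
    print("t",round(s["time"],2),"stand xy mm",np.round([d@ex*1e3,d@ey*1e3],1),"z",np.round(s["tool_pos"][2]*1e3,1),"phi",round((2*al)%6.2832,4),"F along ex,ey,z",np.round([F[:2]@ex,F[:2]@ey,F[2]],1),"w",round(s["width"],3)); return s
def snap(n,name):
    s=readout.read_state(); im=read_camera(name)[:,:,::-1]; cv2.imwrite(f"pics/{n}.png",im); return s,im
E
python3 - <<'E'
from fr import *
stat(); snap("w2","wrist");snap("d2","side");stat()
a=cv2.imread("pics/d2.png")[130:330,230:400]; cv2.imwrite("pics/d2c.png",cv2.resize(a,None,fx=3,fy=3))
E
```

```text
t 3.53 stand xy mm [-1.000e-01 -2.681e+02] z 82.6 phi 1.4783 F along ex,ey,z [ 0.1 -0.6  0.1] w 0.354
t 3.63 stand xy mm [ 1.000e-01 -2.683e+02] z 83.0 phi 1.4781 F along ex,ey,z [ 0.4 -0.1 -0. ] w 0.352
```

View pics/w2.png

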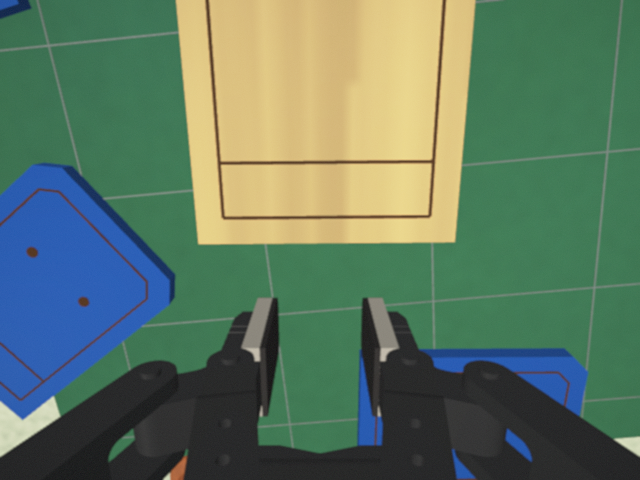

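View pics/d2c.png

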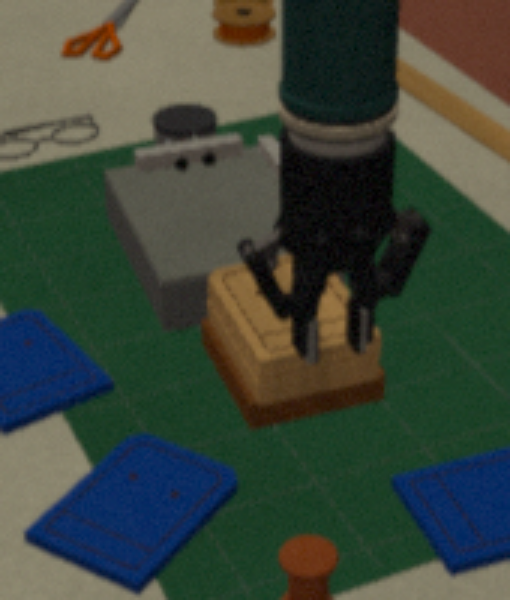

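Request:
apply_moves --plan '[[[0,0.001,0.008,0,0,0,0.3],[0,0.002,0.015,0,0,0,0.3],[0,0.002,0.019,0,0,0,0.3],[0,0.002,0.0195,0,0,0,0.3],[0.002,0.002,0.0195,0,0,0,0.3],[0.005,0.002,0.0195,0,0,0,0.3],[0.008,0.002,0.0195,0,0,0,0.3],[0.009,0.002,0.0195,0,0,0,0.3]]]'

```text
time: 4.3
tool_pos: [0.5408, -0.1999, 0.062]
tcp_rot: [2.322, 2.116, 0.0]
wrist_force: [-0.1, 0.3, 0.0]
width: 0.348
```

```bash
python3 - <<'E'
from fr import *
stat(); snap("d3","side");snap("s3","scene");stat()
a=cv2.imread("pics/d3.png")[190:290,280:380]; a=cv2.resize(a,None,fx=4,fy=4)
b=cv2.imread("pics/s3.png")[200:300,260:360]; b=cv2.resize(b,None,fx=4,fy=4)
cv2.imwrite("pics/c3.png",np.hstack([a,b]))
E
```

```text
t 4.3 stand xy mm [   0.8 -258.5] z 62.0 phi 1.4781 F along ex,ey,z [-0.1  0.3  0. ] w 0.348
t 4.4 stand xy mm [   0.8 -258.7] z 62.0 phi 1.4784 F along ex,ey,z [-0.1 -0.3 -0.6] w 0.353
```

View pics/c3.png

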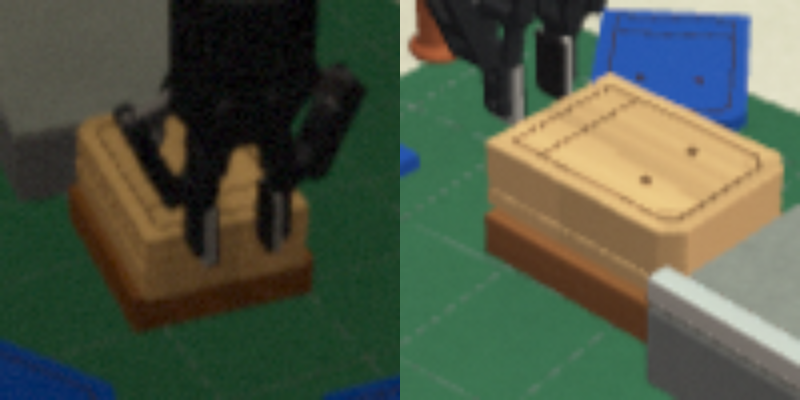

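Request:
apply_moves --plan '[[[0,0,-0.0025,0,0,0,0.3],[0.002,0,-0.0025,0,0,0,0.3],[0.004,0,-0.0025,0,0,0,0.3],[0.007,0,-0.0025,0,0,0,0.3],[0.011,0,-0.0025,0,0,0,0.3],[0.015,0,-0.0025,0,0,0,0.3],[0.019,0,-0.0025,0,0,0,0.3],[0.022,0,-0.0025,0,0,0,0.3]]]'

```text
time: 5.07
tool_pos: [0.5428, -0.1781, 0.0644]
tcp_rot: [2.322, 2.116, 0.0]
wrist_force: [-0.6, -1.2, 2.1]
width: 0.35
```

```bash
python3 - <<'E'
from fr import *
stat(); snap("w4","wrist");snap("s4","scene")
b=cv2.imread("pics/s4.png")[200:300,260:360]; b=cv2.resize(b,None,fx=4,fy=4)
a=cv2.resize(cv2.imread("pics/w4.png"),(533,400))[:,66:466]
cv2.imwrite("pics/c4.png",np.hstack([a,b]))
E
```

```text
t 5.07 stand xy mm [   0.5 -236.6] z 64.4 phi 1.4782 F along ex,ey,z [-0.5 -1.3  2.1] w 0.35
```

View pics/c4.png

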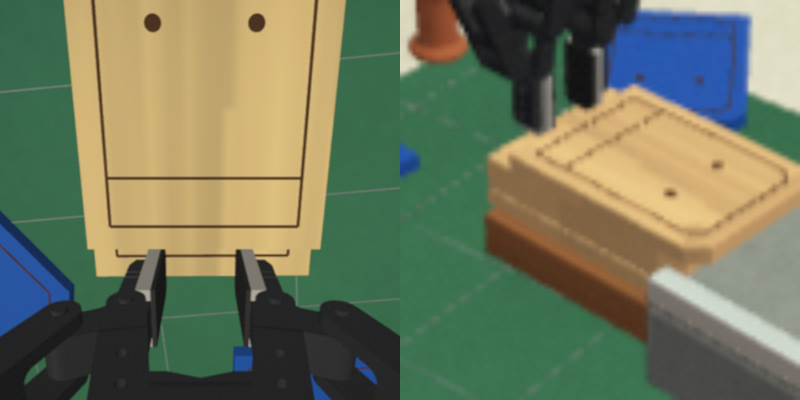

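Request:
apply_moves --plan '[[[0,0,-0.001,0,0,0,0.3],[0.002,0,-0.001,0,0,0,0.3],[0.004,0,-0.001,0,0,0,0.3],[0.007,0,-0.001,0,0,0,0.3],[0.01,0,-0.001,0,0,0,0.3],[0.013,0,-0.001,0,0,0,0.3],[0.016,0,-0.001,0,0,0,0.3],[0.018,0,-0.001,0,0,0,0.3]]]'

```text
time: 5.83
tool_pos: [0.5443, -0.1601, 0.0652]
tcp_rot: [-2.322, -2.116, 0.0]
wrist_force: [-0.5, -0.6, -0.0]
width: 0.352
```

```bash
python3 - <<'E'
from fr import *
stat(); snap("w5","wrist");snap("s5","scene");stat()
b=cv2.imread("pics/s5.png")[200:300,260:360]; b=cv2.resize(b,None,fx=4,fy=4)
a=cv2.resize(cv2.imread("pics/w5.png"),(533,400))[:,66:466]
cv2.imwrite("pics/c5.png",np.hstack([a,b]))
E
```

```text
t 5.83 stand xy mm [ 1.000e-01 -2.185e+02] z 65.2 phi 1.4781 F along ex,ey,z [-0.4 -0.7 -0. ] w 0.352
t 5.93 stand xy mm [ 2.000e-01 -2.185e+02] z 65.3 phi 1.4783 F along ex,ey,z [0.4 0.7 0.7] w 0.348
```

View pics/c5.png

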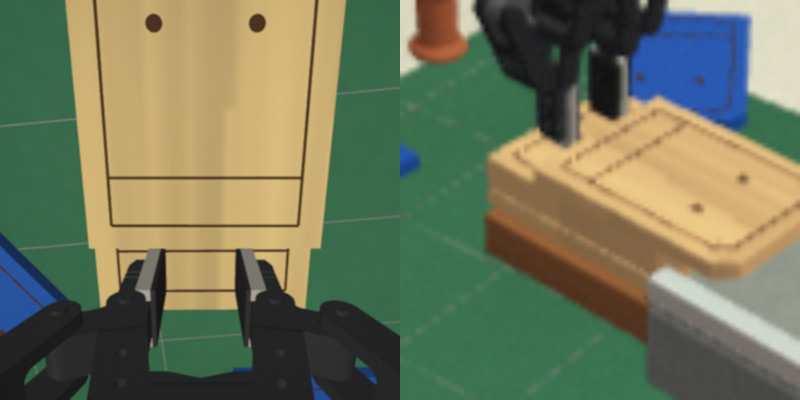

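Request:
apply_moves --plan '[[[0.003,0,0,0,0,0,0.3],[0.008,0,0,0,0,0,0.3],[0.013,0,0,0,0,0,0.3],[0.018,0,0,0,0,0,0.3],[0.023,0,0,0,0,0,0.3],[0.028,0,0,0,0,0,0.3],[0.033,0.0005,0,0,0,0,0.3],[0.037,0.0005,0,0,0,0,0.3]]]'

```text
time: 6.6
tool_pos: [0.5484, -0.1231, 0.0654]
tcp_rot: [2.322, 2.116, 0.0]
wrist_force: [0.8, -1.5, 0.7]
width: 0.353
```

Request:
apply_moves --plan '[[[0.004,0,0,0,0,0,0.3],[0.009,0,0,0,0,0.001,0.3],[0.014,0,0,0,0,0.001,0.3],[0.019,0,0,0,0,0.002,0.3],[0.024,0,0,0,0,0.002,0.3],[0.029,0,0,0,0,0.003,0.3],[0.034,0.0005,0,0,0,0.004,0.3],[0.038,0.0005,0,0,0,0.004,0.3]]]'

```text
time: 7.27
tool_pos: [0.5522, -0.0852, 0.0651]
tcp_rot: [-2.335, -2.101, 0.0]
wrist_force: [0.5, -1.8, -0.1]
width: 0.351
```

```bash
python3 - <<'E'
from fr import *
stat(); snap("w6","wrist");snap("s6","scene");stat()
b=cv2.imread("pics/s6.png")[200:340,280:460]; b=cv2.resize(b,None,fx=3,fy=3)
a=cv2.resize(cv2.imread("pics/w6.png"),(560,420))[:,80:480]
cv2.imwrite("pics/c6.png",np.hstack([a,b])[:,:800])
E
```

```text
t 7.27 stand xy mm [ 1.000e-01 -1.433e+02] z 65.1 phi 1.4652 F along ex,ey,z [ 0.7 -1.7 -0.1] w 0.351
t 7.37 stand xy mm [ 1.000e-01 -1.432e+02] z 65.1 phi 1.466 F along ex,ey,z [ 0.  -0.2 -0.5] w 0.351
```

View pics/c6.png

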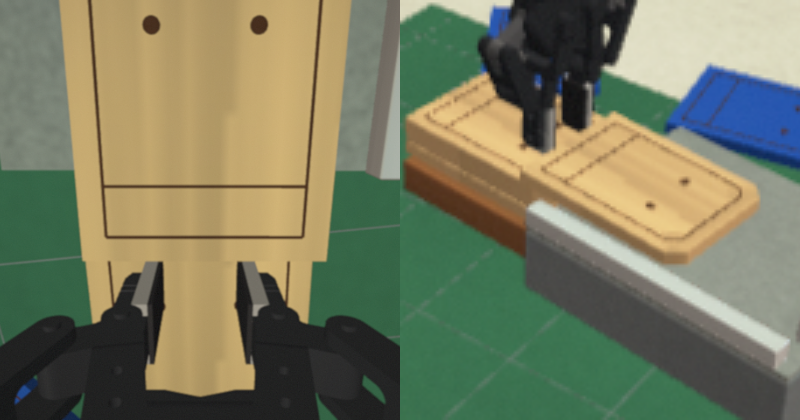

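Request:
apply_moves --plan '[[[0.003,0,0,0,0,0,0.3],[0.008,0,0,0,0,0,0.3],[0.013,0,0,0,0,0,0.3],[0.018,0,0,0,0,0,0.3],[0.023,0,0,0,0,0,0.3],[0.028,0,0,0,0,0,0.3],[0.032,0,0,0,0,0,0.3],[0.035,0,0,0,0,0,0.3]]]'

```text
time: 8.03
tool_pos: [0.5561, -0.0506, 0.0654]
tcp_rot: [2.335, 2.102, 0.0]
wrist_force: [-0.2, -0.3, 0.1]
width: 0.354
```

```bash
python3 - <<'E'
from fr import *
s=stat(); snap("w7","wrist");snap("s7","scene");stat()
b=cv2.imread("pics/s7.png")[200:340,280:460]; b=cv2.resize(b,None,fx=3,fy=3)
a=cv2.resize(cv2.imread("pics/w7.png"),(560,420))[:,80:480]
cv2.imwrite("pics/c7.png",np.hstack([a,b])[:,:800])
E
```

```text
t 8.03 stand xy mm [   0.4 -108.5] z 65.4 phi 1.4657 F along ex,ey,z [-0.2 -0.3  0.1] w 0.354
t 8.13 stand xy mm [   0.3 -108.4] z 65.3 phi 1.4659 F along ex,ey,z [0.2 0.  0.5] w 0.352
```

View pics/c7.png

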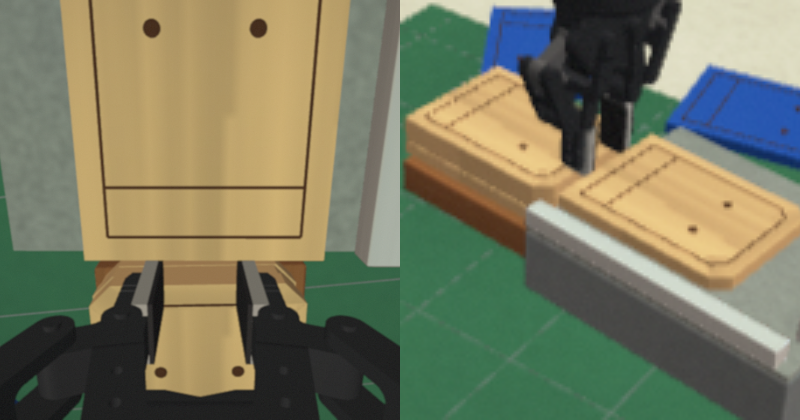

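```bash
python3 - <<'E'
from fr import *
s=readout.read_state(); c=cam("wrist",s)
for p in [(80+85,261),(80+324,261)]:
    w=ray(c,(p[0]*8/7,p[1]*8/7),.068)[:2]-S; print(w@ex*1e3,w@ey*1e3)
E
```

```text
-45.88493419285124 -98.85514158623634
50.01068678320348 -98.814888471026
```

Request:
apply_moves --plan '[[[0,0,0.001,0,0,0,0.3],[0.001,0,0.002,0,0,0,0.3],[0.003,0,0.002,0,0,0,0.3],[0.007,0,0.002,0,0,0,0.3],[0.011,0,0.002,0,0,0,0.3],[0.015,0,0.002,0,0,0,0.3],[0.019,0,0.002,0,0,0,0.3],[0.021,0,0.002,0,0,0,0.3]]]'

```text
time: 8.8
tool_pos: [0.5581, -0.0295, 0.0632]
tcp_rot: [-2.335, -2.102, -0.0]
wrist_force: [0.2, 0.0, -0.0]
width: 0.349
```

```bash
python3 - <<'E'
from fr import *
s=stat(); snap("s8","scene");stat()
b=cv2.imread("pics/s8.png")[200:340,280:460]; b=cv2.resize(b,None,fx=4,fy=4)
cv2.imwrite("pics/c8.png",b)
E
```

```text
t 8.8 stand xy mm [  0.2 -87.3] z 63.2 phi 1.4658 F along ex,ey,z [ 0.2  0.  -0. ] w 0.349
t 8.85 stand xy mm [  0.2 -87.1] z 63.2 phi 1.4658 F along ex,ey,z [ 0.6 -0.3 -0.2] w 0.347
```

View pics/c8.png

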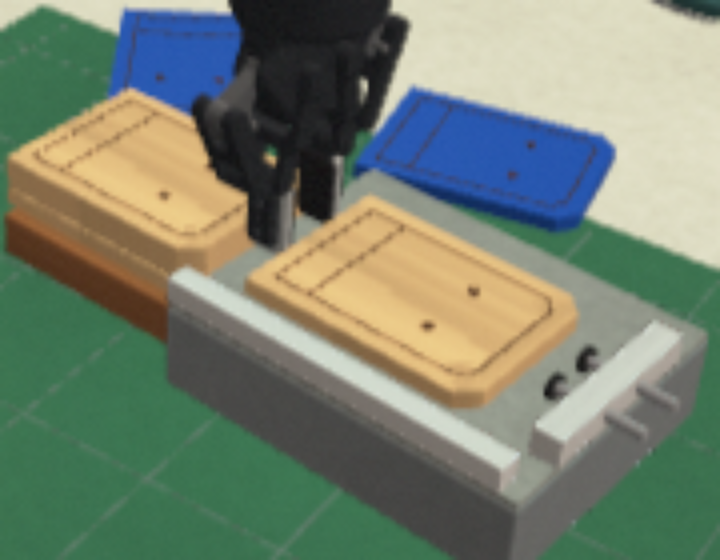

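Request:
apply_moves --plan '[[[0.002,0,0,0,0,0,0.3],[0.004,0,0,0,0,0,0.3],[0.006,0,0,0,0,0,0.3],[0.008,0,0,0,0,0,0.3],[0.01,0,0,0,0,0,0.3],[0.012,0,0,0,0,0,0.3],[0.013,0,0,0,0,0,0.3],[0.0135,0,0,0,0,0,0.3]]]'

```text
time: 9.52
tool_pos: [0.5596, -0.0167, 0.0633]
tcp_rot: [-2.335, -2.101, 0.0]
wrist_force: [0.4, -1.0, -0.6]
width: 0.354
```

Request:
apply_moves --plan '[[[0.0003,0,0,0,0,0,0.3],[0.0006,0,0,0,0,0,0.3],[0.0009,0,0,0,0,0,0.3],[0.0012,0,0,0,0,0,0.3],[0.0015,0,0,0,0,0,0.3],[0.0018,0,0,0,0,0,0.3],[0.002,0,0,0,0,0,0.3],[0.002,0,0,0,0,0,0.3]]]'

```text
time: 10.18
tool_pos: [0.5598, -0.0148, 0.0633]
tcp_rot: [-2.335, -2.101, -0.0]
wrist_force: [0.2, -0.9, -0.4]
width: 0.351
```

Request:
apply_moves --plan '[[[0.0003,0,0,0,0,0,0.3],[0.0006,0,0,0,0,0,0.3],[0.0009,0,0,0,0,0,0.3],[0.0012,0,0,0,0,0,0.3],[0.0015,0,0,0,0,0,0.3],[0.0018,0,0,0,0,0,0.3],[0.002,0,0,0,0,0,0.3],[0.002,0,0,0,0,0,0.3]]]'

```text
time: 10.85
tool_pos: [0.56, -0.0128, 0.0633]
tcp_rot: [2.335, 2.101, 0.0]
wrist_force: [0.6, -0.6, -0.9]
width: 0.351
```

```bash
python3 - <<'E'
from fr import *
s=stat(); snap("s9","scene");stat()
b=cv2.imread("pics/s9.png")[250:330,360:460]; b=cv2.resize(b,None,fx=7,fy=7,interpolation=cv2.INTER_CUBIC)
cv2.imwrite("pics/c9.png",b)
E
```

```text
t 10.85 stand xy mm [  0.3 -70.5] z 63.3 phi 1.4654 F along ex,ey,z [ 0.6 -0.5 -0.9] w 0.351
t 10.9 stand xy mm [  0.3 -70.4] z 63.3 phi 1.4653 F along ex,ey,z [ 1.1 -0.3  0.4] w 0.354
```

View pics/c9.png

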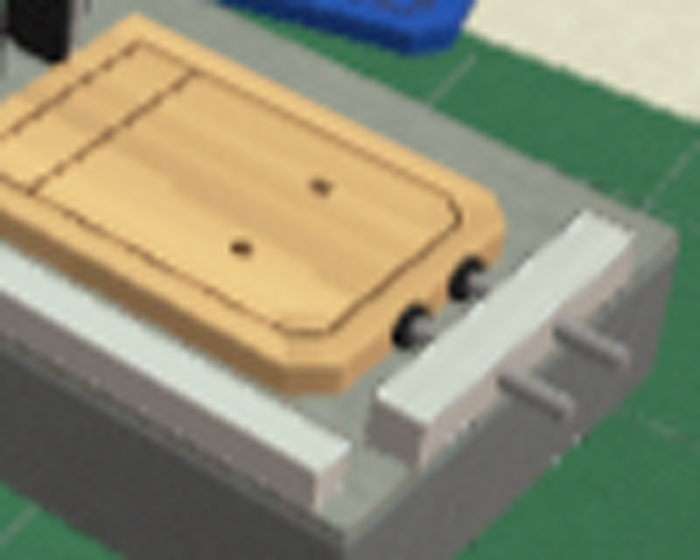

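Almost at the bumpers. I'll keep going in 1 mm calls and watch the force.

Request:
apply_moves --plan '[[[0.0002,0,0,0,0,0,0.3],[0.0004,0,0,0,0,0,0.3],[0.0006,0,0,0,0,0,0.3],[0.0008,0,0,0,0,0,0.3],[0.001,0,0,0,0,0,0.3],[0.001,0,0,0,0,0,0.3],[0.001,0,0,0,0,0,0.3],[0.001,0,0,0,0,0,0.3]]]'

```text
time: 11.57
tool_pos: [0.5601, -0.0118, 0.0633]
tcp_rot: [-2.335, -2.101, -0.0]
wrist_force: [0.2, -0.7, 0.3]
width: 0.351
```

Request:
apply_moves --plan '[[[0.0002,0,0,0,0,0,0.3],[0.0004,0,0,0,0,0,0.3],[0.0006,0,0,0,0,0,0.3],[0.0008,0,0,0,0,0,0.3],[0.001,0,0,0,0,0,0.3],[0.001,0,0,0,0,0,0.3],[0.001,0,0,0,0,0,0.3],[0.001,0,0,0,0,0,0.3]]]'

```text
time: 12.23
tool_pos: [0.5601, -0.0114, 0.0633]
tcp_rot: [2.335, 2.101, -0.001]
wrist_force: [-0.5, -5.0, 0.3]
width: 0.346
```

About 5 N along -y with the tool stalled, so it has contact. I'll check that it's square, then back off.

```bash
python3 - <<'E'
from fr import *
s=stat(); _,im=snap("w10","wrist");stat(); snap("s10","scene")
a=cv2.imread("pics/w10.png")[100:330,150:470]
b=cv2.imread("pics/s10.png")[250:330,360:460]; b=cv2.resize(b,None,fx=4,fy=4,interpolation=cv2.INTER_CUBIC)
cv2.imwrite("pics/c10.png",np.hstack([a,b[:230]]))
E
```

```text
t 12.23 stand xy mm [  0.3 -69. ] z 63.3 phi 1.4655 F along ex,ey,z [-0.  -5.   0.3] w 0.346
t 12.28 stand xy mm [  0.3 -69. ] z 63.3 phi 1.4654 F along ex,ey,z [-0.6 -4.2  0. ] w 0.344
```

View pics/c10.png

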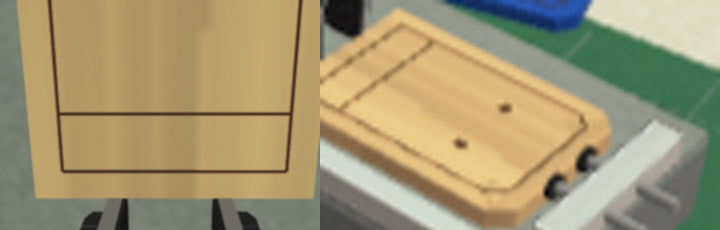

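Request:
apply_moves --plan '[[[-0.002,0,0,0,0,0,0.3],[-0.006,0,0,0,0,0,0.3],[-0.012,0,0,0,0,0,0.3],[-0.016,0,-0.01,0,0,0,0.3],[-0.016,-0.01,-0.03,0,0,0.03,0.3],[-0.01,-0.02,-0.05,0,0,0.065,0.3],[0.0,-0.03,-0.055,0,0,0.1,0.3],[0.01,-0.04,-0.055,0,0,0.135,0.3]]]'

```text
time: 13.0
tool_pos: [0.5234, 0.0031, 0.1217]
tcp_rot: [2.728, 1.552, 0.008]
wrist_force: [0.5, 0.0, 0.8]
width: 0.351
```

```bash
python3 - <<'E'
from fr import *
s=stat(); a=s["tcp_rot"]; T=R.from_rotvec(a).as_matrix()
tg=S-.072*ex+.006*ey; d=np.array([*tg,.12])-s["tool_pos"]
print("tool shift",T.T@d)
E
```

```text
t 13.0 stand xy mm [-37.8 -58.5] z 121.7 phi 1.0345 F along ex,ey,z [0.5 0.1 0.8] w 0.351
tool shift [ 0.04425568 -0.0580782   0.00159313]
```

Request:
apply_moves --plan '[[[0.006,-0.008,0,0,0,0.036,0.3],[0.014,-0.018,0,0,0,0.072,0.3],[0.022,-0.028,0,0,0,0.108,0.3],[0.03,-0.038,0,0,0,0.144,0.3],[0.036,-0.046,0,0,0,0.18,0.3],[0.04,-0.052,0,0,0,0.216,0.3],[0.043,-0.056,0,0,0,0.252,0.3],[0.043,-0.056,0,0,0,0.288,0.3]]]'

```text
time: 13.67
tool_pos: [0.4947, 0.0694, 0.1191]
tcp_rot: [-3.134, -0.206, -0.001]
wrist_force: [0.6, -0.4, 0.1]
width: 0.35
```

Request:
apply_moves --plan '[[[0,0,0,0,0,0.03,0.3],[0,0,0,0,0,0.06,0.3],[0,0,0,0,0,0.077,0.3],[0,0,0,0,0,0.077,0.3],[0,0,0,0,0,0.077,0.3],[0,0,0,0,0,0.077,0.3],[0,0,0,0,0,0.077,0.3],[0,0,0,0,0,0.077,0.3]]]'

```text
time: 14.33
tool_pos: [0.495, 0.0686, 0.1184]
tcp_rot: [-3.137, 0.165, -0.0]
wrist_force: [-0.1, -0.4, 0.4]
width: 0.35
```

```bash
python3 - <<'E'
from fr import *
s=stat(); _,im=snap("w11","wrist");snap("s11","scene")
tg=S-.072*ex+.006*ey; d=np.array([*tg,.0633])-s["tool_pos"]
print("tool shift",R.from_rotvec(s["tcp_rot"]).as_matrix().T@d)
E
```

```text
t 14.33 stand xy mm [-72.9   3.7] z 118.4 phi 6.1783 F along ex,ey,z [-0.1 -0.4  0.4] w 0.35
tool shift [ 0.00093078 -0.00227725  0.05512441]
```

View pics/w11.png

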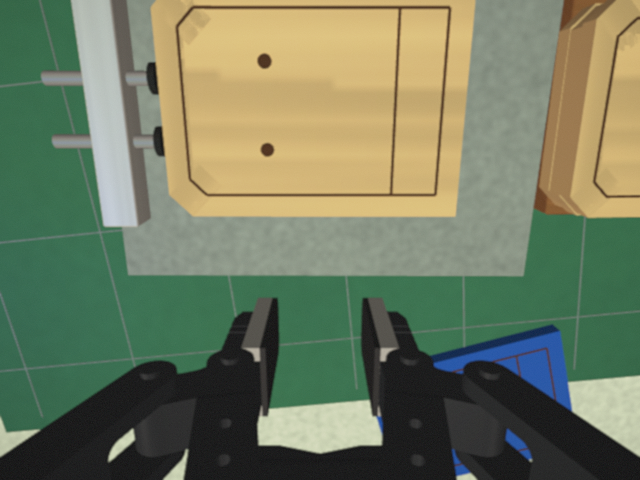

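View pics/s11.png

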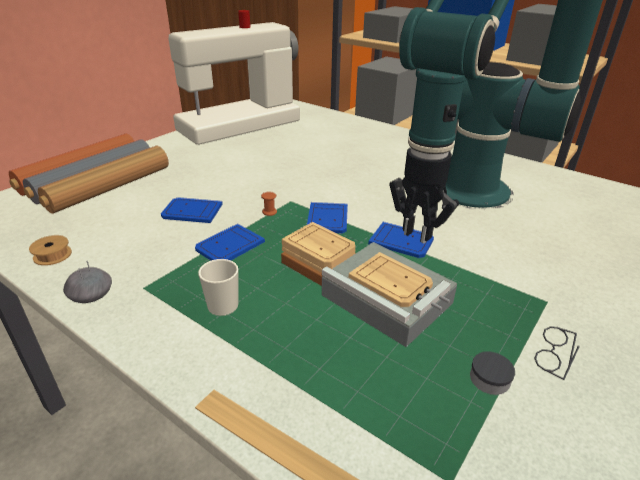

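Request:
apply_moves --plan '[[[0,-0.001,0.015,0,0,0,0.3],[0,-0.002,0.03,0,0,0,0.3],[0,-0.002,0.042,0,0,0,0.3],[0,-0.002,0.05,0,0,0,0.3],[0,-0.002,0.054,0,0,0,0.3],[0,-0.002,0.055,0,0,0,0.3],[0,-0.002,0.055,0,0,0,0.3],[0.001,-0.002,0.055,0,0,0,0.3]]]'

```text
time: 15.1
tool_pos: [0.4965, 0.0706, 0.0638]
tcp_rot: [-3.137, 0.166, -0.001]
wrist_force: [0.0, -0.2, 1.0]
width: 0.349
```

```bash
python3 - <<'E'
from fr import *
s=stat(); _,im=snap("w12","wrist"); stat()
E
```

```text
t 15.1 stand xy mm [-71.6   5.8] z 63.8 phi 6.1778 F along ex,ey,z [ 0.  -0.2  1. ] w 0.349
t 15.15 stand xy mm [-71.    5.9] z 64.1 phi 6.1777 F along ex,ey,z [-1.2  0.2 -0.1] w 0.352
```

View pics/w12.png

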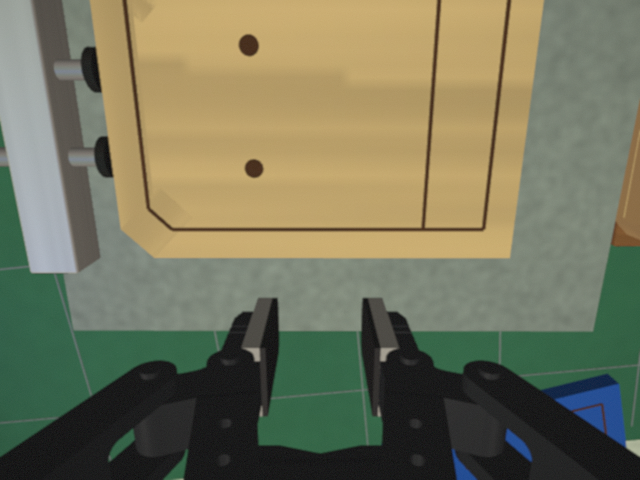

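Request:
apply_moves --plan '[[[0.002,0,0,0,0,0,0.3],[0.004,0,0,0,0,0,0.3],[0.006,0,0,0,0,0,0.3],[0.008,0,0,0,0,0,0.3],[0.01,0,0,0,0,0,0.3],[0.012,0,0,0,0,0,0.3],[0.0135,0,0,0,0,0,0.3],[0.015,0,0,0,0,0,0.3]]]'

```text
time: 15.82
tool_pos: [0.5112, 0.069, 0.0632]
tcp_rot: [3.137, -0.166, -0.0]
wrist_force: [-0.2, 0.8, 0.5]
width: 0.35
```

Request:
apply_moves --plan '[[[0.0013,0,0,0,0,0,0.3],[0.0026,0,0,0,0,0,0.3],[0.004,0,0,0,0,0,0.3],[0.0053,0,0,0,0,0,0.3],[0.0066,0,0,0,0,0,0.3],[0.008,0,0,0,0,0,0.3],[0.0093,0,0,0,0,0,0.3],[0.01,0,0,0,0,0,0.3]]]'

```text
time: 16.48
tool_pos: [0.5212, 0.0679, 0.0632]
tcp_rot: [3.137, -0.166, 0.0]
wrist_force: [-0.5, 0.8, -0.3]
width: 0.351
```

```bash
python3 - <<'E'
from fr import *
s=stat(); _,im=snap("w13","wrist"); stat(); snap("s13","scene")
b=cv2.imread("pics/s13.png")[240:330,320:460]; b=cv2.resize(b,None,fx=5,fy=5,interpolation=cv2.INTER_CUBIC)
cv2.imwrite("pics/c13.png",b)
E
```

```text
t 16.48 stand xy mm [-46.7   5.7] z 63.2 phi 6.1777 F along ex,ey,z [-0.6  0.8 -0.3] w 0.351
t 16.53 stand xy mm [-46.7   5.7] z 63.3 phi 6.1777 F along ex,ey,z [-1.4 -0.1 -0.3] w 0.351
```

View pics/w13.png

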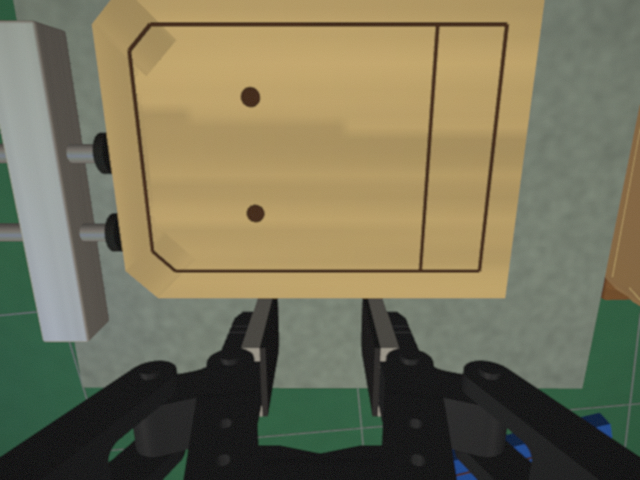

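View pics/c13.png

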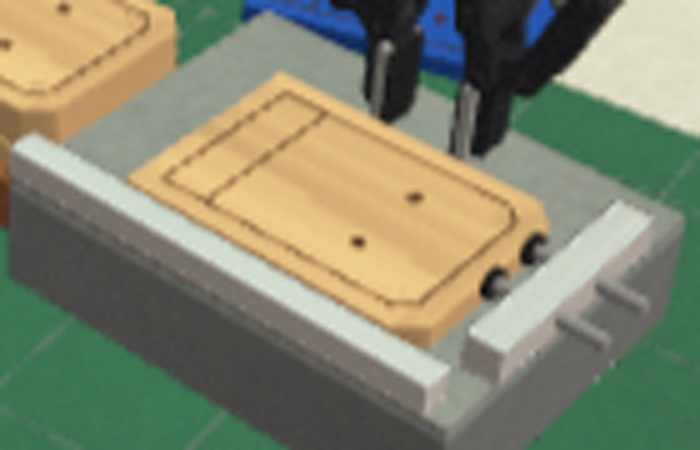

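Still square and at the bumpers, with about 6 mm left to the rail. I'll continue slowly.

Request:
apply_moves --plan '[[[0.0006,0,0,0,0,0,0.3],[0.0012,0,0,0,0,0,0.3],[0.0018,0,0,0,0,0,0.3],[0.0024,0,0,0,0,0,0.3],[0.003,0,0,0,0,0,0.3],[0.0036,0,0,0,0,0,0.3],[0.004,0,0,0,0,0,0.3],[0.004,0,0,0,0,0,0.3]]]'

```text
time: 17.25
tool_pos: [0.5251, 0.0675, 0.0633]
tcp_rot: [-3.137, 0.166, -0.0]
wrist_force: [-0.9, 0.6, -0.0]
width: 0.349
```

Request:
apply_moves --plan '[[[0.0002,0,0,0,0,0,0.3],[0.0004,0,0,0,0,0,0.3],[0.0006,0,0,0,0,0,0.3],[0.0008,0,0,0,0,0,0.3],[0.001,0,0,0,0,0,0.3],[0.0011,0,0,0,0,0,0.3],[0.0012,0,0,0,0,0,0.3],[0.0012,0,0,0,0,0,0.3]]]'

```text
time: 17.92
tool_pos: [0.5262, 0.0674, 0.0633]
tcp_rot: [3.137, -0.166, -0.0]
wrist_force: [-0.9, -0.1, 1.8]
width: 0.35
```

Request:
apply_moves --plan '[[[0.0002,0,0,0,0,0,0.3],[0.0004,0,0,0,0,0,0.3],[0.0006,0,0,0,0,0,0.3],[0.0008,0,0,0,0,0,0.3],[0.001,0,0,0,0,0,0.3],[0.001,0,0,0,0,0,0.3],[0.001,0,0,0,0,0,0.3],[0.001,0,0,0,0,0,0.3]]]'

```text
time: 18.58
tool_pos: [0.527, 0.0673, 0.0633]
tcp_rot: [-3.137, 0.166, 0.0]
wrist_force: [-2.2, 0.3, 1.9]
width: 0.351
```

Request:
apply_moves --plan '[[[0.0001,0,0,0,0,0,0.3],[0.0002,0,0,0,0,0,0.3],[0.0003,0,0,0,0,0,0.3],[0.0004,0,0,0,0,0,0.3],[0.0005,0,0,0,0,0,0.3],[0.0006,0,0,0,0,0,0.3],[0.0006,0,0,0,0,0,0.3],[0.0006,0,0,0,0,0,0.3]]]'

```text
time: 19.25
tool_pos: [0.5271, 0.0672, 0.0632]
tcp_rot: [3.137, -0.166, -0.002]
wrist_force: [-5.2, 0.4, 3.4]
width: 0.349
```

```bash
python3 - <<'E'
from fr import *
s=stat(); _,im=snap("w14","wrist"); stat(); snap("s14","scene")
b=cv2.imread("pics/s14.png")[240:330,320:460]; b=cv2.resize(b,None,fx=5,fy=5,interpolation=cv2.INTER_CUBIC)
cv2.imwrite("pics/c14.png",b)
E
```

```text
t 19.25 stand xy mm [-40.8   5.7] z 63.2 phi 6.1777 F along ex,ey,z [-5.2 -0.1  3.4] w 0.349
t 19.3 stand xy mm [-40.8   5.7] z 63.2 phi 6.1777 F along ex,ey,z [-5.3  0.9  4.4] w 0.352
```

View pics/w14.png

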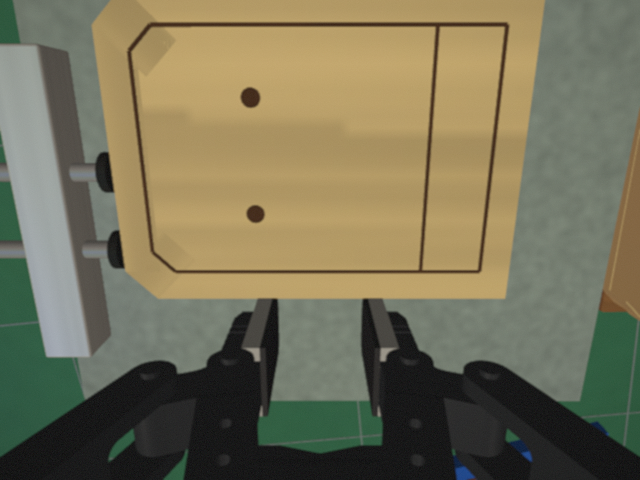

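View pics/c14.png

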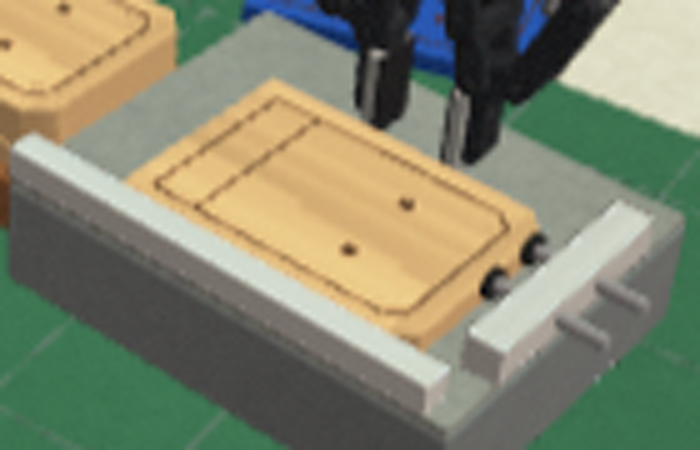

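It's seated against the rail at about 5 N. I'll back off horizontally, rise and check.

Request:
apply_moves --plan '[[[-0.0005,0,0,0,0,0,0.3],[-0.0015,0,0,0,0,0,0.3],[-0.004,0,0,0,0,0,0.3],[-0.009,0,0,0,0,0,0.3],[-0.016,0,0,0,0,0,0.3],[-0.02,0,-0.01,0,0,0,0.3],[-0.02,0,-0.04,0,0,0,0.3],[-0.02,0,-0.075,0,0,0,0.3]]]'

```text
time: 20.02
tool_pos: [0.5046, 0.0691, 0.1369]
tcp_rot: [3.136, -0.165, -0.01]
wrist_force: [0.3, -1.1, -0.2]
width: 0.35
```

Request:
apply_moves --plan '[[[0.01,0,-0.03,0,0,0,0.3],[0.03,0,-0.06,0,0,0,0.3],[0.05,0,-0.09,0,0,0,0.3],[0.06,0,-0.115,0,0,0,0.3],[0.06,0,-0.13,0,0,0,0.3],[0.06,0,-0.13,0,0,0,0.3],[0.06,0,-0.13,0,0,0,0.3],[0.06,0,-0.13,0,0,0,0.3]]]'

```text
time: 20.68
tool_pos: [0.5662, 0.063, 0.2671]
tcp_rot: [3.137, -0.165, -0.003]
wrist_force: [-0.2, 0.6, -1.0]
width: 0.353
```

```bash
python3 - <<'E'
from fr import *
import pickle
s=stat(); pickle.dump(s,open("w15.pkl","wb")); _,im=snap("w15","wrist"); snap("s15","scene"); snap("d15","side")
cv2.imwrite("pics/w15c.png",cv2.resize(cv2.imread("pics/w15.png")[60:320,160:500],None,fx=2.3,fy=2.3,interpolation=cv2.INTER_CUBIC))
b=cv2.imread("pics/s15.png")[200:340,270:460]; b=cv2.resize(b,None,fx=4,fy=4,interpolation=cv2.INTER_CUBIC)
cv2.imwrite("pics/c15.png",b)
E
```

```text
t 20.68 stand xy mm [-1.5  5.6] z 267.1 phi 6.1778 F along ex,ey,z [-0.3  0.6 -1. ] w 0.353
```

View pics/w15.png

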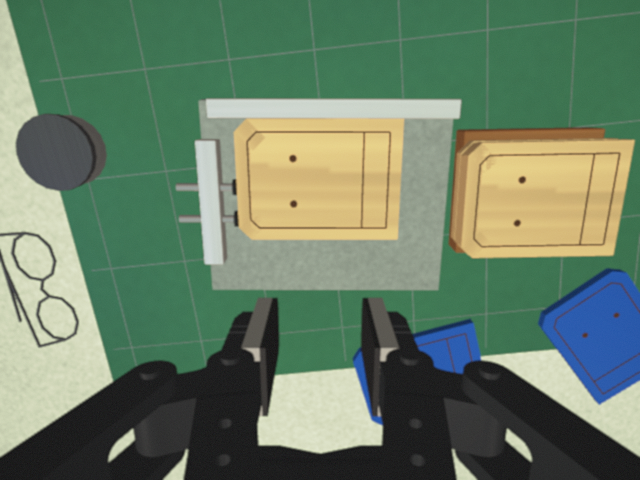

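View pics/c15.png

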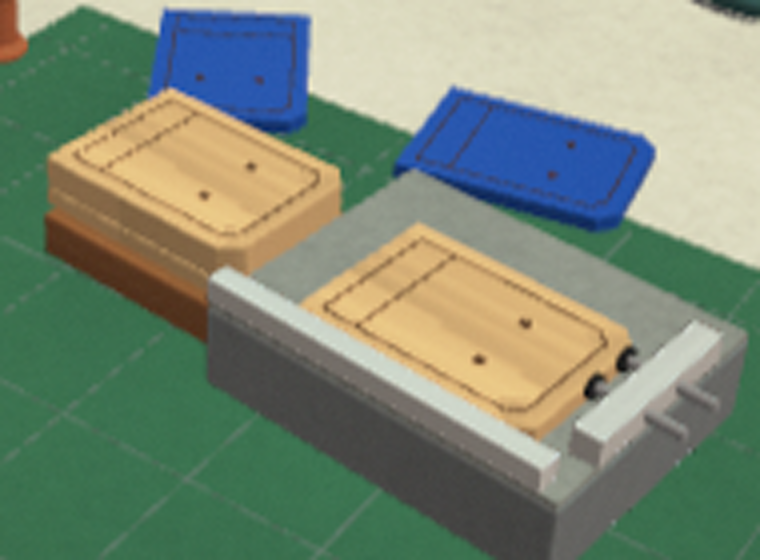

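```bash
python3 - <<'E'
from fr import *
import pickle; st=pickle.load(open("w15.pkl","rb")); c=cam("wrist",st)
im=cv2.imread("pics/w15.png")
hsv=cv2.cvtColor(im,cv2.COLOR_BGR2HSV); m=cv2.inRange(hsv,(12,60,120),(28,200,255)); m[:, 430:]=0
cn=max(cv2.findContours(m,0,2)[0],key=cv2.contourArea); ap=cv2.approxPolyDP(cn,3,True)[:,0]
for p in ap:
    w=ray(c,p.astype(float),.068)[:2]-S; print(p,np.round([w@ex*1e3,w@ey*1e3],1))
cv2.imwrite("pics/w15d.png",cv2.resize(im[90:250,180:420],None,fx=3.3,fy=3.3,interpolation=cv2.INTER_CUBIC))
a=cv2.imread("pics/s9.png")[215:290,270:350];b=cv2.imread("pics/s15.png")[215:290,270:350]
o=cv2.imread("pics/s3.png")[215:290,270:350]
d=cv2.absdiff(cv2.imread("pics/s8.png"),cv2.imread("pics/s15.png"))[225:290,280:318]
print("stack side diff s3 vs s15 (lower plates):",cv2.absdiff(cv2.imread("pics/s3.png"),cv2.imread("pics/s15.png"))[255:275,283:325].mean())
E
```

```text
[233 132] [55.5 71.5]
[238 226] [-19.   71.8]
[251 239] [-30.   61.7]
[397 238] [-29.2 -58.4]
[402 118] [ 65.7 -57.3]
[247 118] [65.8 60.3]
stack side diff s3 vs s15 (lower plates): 5.071428571428571
```

View pics/w15d.png

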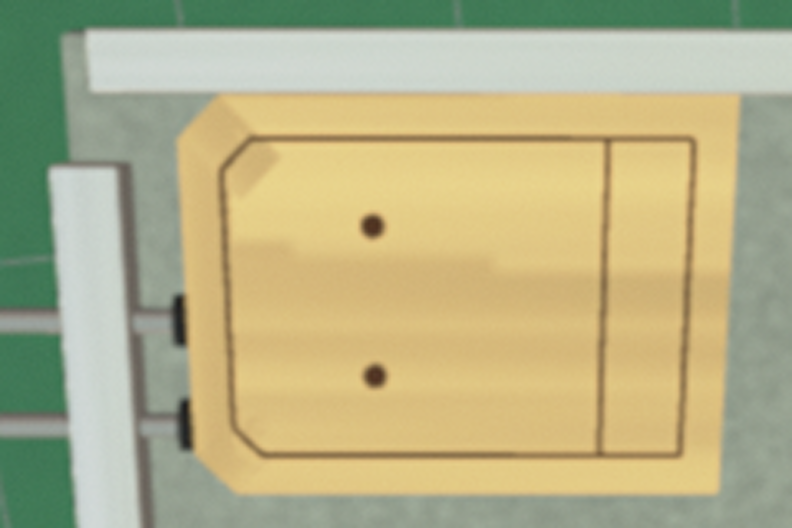

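```bash
python3 - <<'E'
from fr import *
stat(); print(bot.finish_job())
E
```

```text
t 20.83 stand xy mm [-1.7  5.6] z 266.2 phi 6.1779 F along ex,ey,z [-0.1 -0.3  0.3] w 0.352
the job is handed in; nothing more can be done
None
```

I slid the top template off the stack onto the stand by pushing its straight -y edge with two slightly open fingers. It went on gently until it pressed against both bumpers, at about 5 N. I then backed off and nudged it across from the -x side until it pressed on the rail, also at about 5 N. The arm was raised well clear before I handed the job in at 20.8 s.

**Final position:** the last wrist picture puts the long edge at 65.7–65.8 mm, with the rail at 66 mm. The front edge is at 71.5–71.8 mm, matching the bumper tips I measured at 71.4 mm. The template lies square and both bumpers touch.

**Lower templates:** they look unmoved in every view, but I did not measure template_2 before and after. The one number I took, a picture difference over the side of the lower stack, settles nothing either way. The wrist force also showed a brief 2 N upward reading early in the push. I raised the fingers 1 mm and it was gone at the next reading.

The other things on the table were not touched.

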